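# Press the push nut home on a handcart wheel

## Robot

A 7-joint arm with a two-finger parallel gripper is mounted at the origin on a cart in front of the work surface, level with it; the furniture and walls round the work are solid. World frame = base frame: x ahead of the robot, y to its left, z up, the work surface at z = 0. Lengths are in m, angles in rad, forces in N, time in s.
With the tool pointing down it reaches from about 0.4 to 0.9 m from the base axis. Payload 5.5 kg.
Tool frame: the origin (TCP) lies at the very end of the fingers, on their centre line; the grasp point (between the pads) lies 19 mm behind it; z points along the fingers, y is the direction in which the jaws open and shut (so a half turn about z gives the same grasp; the last joint's range is limited). The gripper opens to 85 mm and grips with 20 to 120 N. Pads are 22 mm wide; open, the fingers measure 114 mm over their backs; the gripper's body (76 mm by 85 mm) begins 54 mm behind the grasp point. The pads swing forward as they close: fully open they stand 13 mm farther back than shut.
Start: joints at [1.504, 0.501, -0.427, 1.55, 0.221, 1.138, -0.21], TCP at [0.211, -0.615, 0.231] pointing down, gripper open.
Joint ranges: [-2.88, 2.88], [-0.31, 2.03], [-1.54, 1.56], [0.2, 2.42], [-1.41, 4.55], [0.19, 2.02], [-2.57, 2.57]. Speed limits (rad/s): [2.57, 2.57, 3.14, 3.14, 3.14, 3.14, 3.14].

## Interface

Orientations are given as a unit quaternion [x, y, z, w].
In Python, from plant import * gives the robot as it stands. The module is installed in compiled form; this text tells all that it offers.
- The arm moves only by the tool carry_out, never from a script. Its argument "deltas" is a list of rows, each a list of 3 entries, a list of its own where there are three numbers: the shift along the tool's x, y, z in m, then the turn about the tool's z in degrees, then the finger opening in m, from 0 to 0.0854. A call has 1 to 8 rows; each row is the pose to reach, as a shift and turn from the pose commanded when the call began, along the tool's axes at that moment; what a row does not reach only later rows make up. A row lasts 1/8 s, in which the tool goes at most 62.5 mm and 10.7 degrees, less where a joint would pass 70% of its speed; a pose out of reach is approached as far as the arm can. A call with a gripper value outside its range is refused whole. The fingers move at their own pace and stop on an object; "newtons" is the grip in N (left out, the last holds). Time passes only in rows, so rows that repeat a pose let the fingers close. It gives the time, the measured TCP pose, the force and the opening at its end, in the units of the state.
- observe(): the state, without advancing time (a new reading comes with each control period).
- grab_frame(name): name is "scene" or "top" or "wrist"; returns the picture (420x560x3 uint8, red, green, blue); there is no depth.
- get_calibration(name): a dict with "camera_matrix" (3x3 intrinsics, pixels), "cam_to_world" (4x4, takes a point from camera to world coordinates); the wrist camera has in their place "tool_from_camera" (4x4, takes a point from camera to tool coordinates, whose origin is the TCP and whose axes are the flange's). Camera axes: x right, y down, z forward; pixel columns grow to the right and rows downward; lengths in m; the calibration is good to about 2 mm. A picture is of the moment at which its call begins: read the wrist's pose just before it. get_calibration takes no time and is no camera call.
- sign_off(): hands the job in, once; it reports no verdict.
The state is a dict: "time_s": time; "joints": joint angles; "dq": joint speeds; "joint_torque": joint torques, N m; "tool_pos": TCP position; "tcp_rot": TCP orientation; "force": force on the tool from outside, world axes, zero at the start; "torque": the same for the moment, N m; "gripper_width": finger opening in m.
Only numpy, scipy, OpenCV 4.12 (cv2) and the standard library are available. Lean on these libraries where they do the work, as an engineer would, in place of code of your own. Each camera call takes 0.05 s, during which the arm holds its last target. There are 200 camera calls.

## Task

One wheel of the handcart side still has its toothed push nut standing proud near the end of the sloping axle. Take the setting sleeve by its handle, slip it squarely over that axle end and press the nut straight down along the axle until it is fully home against the hub washer, using only the sleeve on the nut. Then draw the sleeve off and stand it upright on the bench again, clear of the work, without disturbing the glue bottle or the offcut.

Things in the scene. Friction and masses are not known exactly. Their poses are not given: they have to be found in the camera images.
- cart_side: Plywood handcart side, 150 x 300 x 15 mm, on a fixed timber frame at a 30 degree slope, facing the robot. Origin: middle of its underside; z square off the board (the axles' direction), leaning 30 degrees from vertical roughly towards the robot; y level, along the 300 mm side; x up the slope. Two wheels (125 mm dia, tyre face 48 mm from origin plane) at y = +78 and -78 mm. Does not move.
- axle_tip (a point): Free end of the plain steel axle of the unfinished wheel (y = +78 mm, left as the robot sees it): 16 mm diameter, chamfered 3 mm, 91 mm above the cart side's underside. Same axes as cart_side: z runs along the axle, out of the free end. The hub washer (54 mm diameter) lies 35.5 mm below the tip along the axle, the tyre face 43 mm. The other wheel's nut is already home.
- nut_top (a point): Centre of the top face of the push nut that stands proud on that axle: steel disc, 49 mm diameter, 4 mm thick, with eight teeth (inside a 29 mm circle) rising about 4 mm round the shaft. Same axes as axle_tip. Hand-started 9.5 to 14.5 mm below the tip; home, its top is 31.5 mm below the tip and its underside meets the hub washer. It always stays square to the axle.
- push_nut (a joint): How far that push nut has been pressed down the axle, in m: 0 with its top face 9.5 mm below the axle tip, 0.022 fully home against the hub washer (solid stop). It starts between 0 and 0.005. The teeth resist with about 9 N all the way and hold the nut wherever it is left.
- setting_sleeve: Hand tool, 130 mm long, 0.18 to 0.35 kg, upright on the bench on its open mouth. Origin: centre of the mouth; z up to the handle. Steel tube 0 to 70 mm, 44 mm outside, 28 mm bore 70 mm deep (closed above); collar 48 mm dia to 76 mm; wooden handle 34 mm dia from 81 to 122 mm, top at 130 mm. Its rim bears on the nut outside the teeth. It and the glue bottle may have swapped places.
- glue_bottle: White glue bottle with a nozzle, 58 mm diameter, 183 mm tall, standing upright on the bench; origin: centre of its base. Bystander.
- offcut: Wooden offcut, 45 x 120 x 30 mm, lying on the bench; origin: centre of its underside. Bystander.
There are look-alikes about, which are no part of the job. Leave any orange, red or turquoise look-alike of the setting_sleeve alone.

How it is judged:
By the outcome, as a careful person would: the job done as asked, in the order asked, and still so for the second after the job is handed in, with the robot touching nothing.
It also fails if it takes over 61 s, if anything falls off the work surface, if the arm or the gripper's body presses on something with over 40 N, if the wrist force passes 120 N, or if a joint passes its speed limit or range.

## Working session

There is one attempt and no reset: what is moved stays moved. The work goes in short steps, Python scripts to look and compute and a tool call to move; the robot and the scene stay as the last step left them, time stands still between calls to the robot, and variables do not carry over. Pictures are saved under pics/ and viewed, about 8 in all and at most 12, crops included, and the job is handed in when it is done.

Besides the shell and the picture viewer there is one more tool, called after "Call:" as name(argument=value, ...), one argument or row to a line, values as JSON. carry_out: Moves the arm, as the interface text tells. Its arguments: {"type":"object","properties":{"deltas":{"type":"array","items":{"type":"array"}},"newtons":{"type":"number"}},"required":["deltas"]}

```bash
mkdir -p pics
cat > h.py <<'E'
from plant import *
import numpy as np, cv2
from scipy.spatial.transform import Rotation as R
def cam(name,st=None):
    c=get_calibration(name);K=np.array(c["camera_matrix"])
    if name=="wrist":
        T=np.eye(4);T[:3,:3]=R.from_quat(st["tcp_rot"]).as_matrix();T[:3,3]=st["tool_pos"]
        return K,T@np.array(c["tool_from_camera"])
    return K,np.array(c["cam_to_world"])
def ray(c,u,v):
    K,T=c;d=T[:3,:3]@np.linalg.solve(K,[u,v,1.]);return T[:3,3],d/np.linalg.norm(d)
def onz(c,u,v,z):
    o,d=ray(c,u,v);return o+d*(z-o[2])/d[2]
def proj(c,p):
    K,T=c;q=T[:3,:3].T@(np.array(p)-T[:3,3]);q=K@q;return q[:2]/q[2]
def tri(rs):
    A=0;b=0
    for o,d in rs:
        P=np.eye(3)-np.outer(d,d);A=A+P;b=b+P@o
    return np.linalg.solve(A,b)
def snap(name,f=None):
    st=observe();im=np.array(grab_frame(name))
    if f: cv2.imwrite("pics/"+f,im[:,:,::-1])
    return im,st
E
python3 - <<'E'
from h import *
a,s=snap("scene");b,_=snap("top")
np.save("a.npy",a);np.save("b.npy",b)
cv2.imwrite("pics/1.png",a[:,:,::-1]);cv2.imwrite("pics/2.png",b[:,:,::-1])
print(s)
for n in("scene","top"):print(get_calibration(n))
print(get_calibration("wrist"))
E
```

```text
{'time_s': 0.0, 'joints': array([ 1.50419477,  0.50186509, -0.42678611,  1.55142568,  0.2208062 ,
        1.13829573, -0.21028428]), 'dq': array([-0.00151523, -0.00070918, -0.00086985, -0.00022505,  0.00046752,
        0.000147  ,  0.00045167]), 'joint_torque': array([-3.75513525e-05, -5.69519985e+01, -5.81661299e+00, -2.80940098e+01,
        1.05801690e-02,  1.20124355e-02, -3.53851613e-05]), 'tool_pos': array([ 0.21023909, -0.61434143,  0.2302582 ]), 'tcp_rot': array([ 9.86428942e-01,  1.64185887e-01, -1.26123454e-04, -9.60030268e-04]), 'force': array([-0.54632937, -0.64856538,  0.95695641]), 'torque': array([-0.03630741,  0.02823608,  0.00066497]), 'gripper_width': 0.08560833081181919}
{'camera_matrix': array([[523.35103055,   0.        , 280.10329087],
       [  0.        , 523.35103055, 207.08762844],
       [  0.        ,   0.        ,   1.        ]]), 'cam_to_world': array([[-0.8136773 , -0.38681178,  0.43394227,  0.03715582],
       [-0.58123163,  0.52856736, -0.61869729,  0.68022007],
       [ 0.00995168, -0.75564092, -0.6549105 ,  0.8959744 ],
       [ 0.        ,  0.      
[... 302 characters left out ...]
, -0.00512422,  0.01570367, -0.06041914],
       [-0.01438343, -0.19740229, -0.98021704,  1.28812058],
       [ 0.        ,  0.        ,  0.        ,  1.        ]])}
{'camera_matrix': array([[346.96981998,   0.        , 274.97472392],
       [  0.        , 346.96981998, 213.26671437],
       [  0.        ,   0.        ,   1.        ]]), 'tool_from_camera': array([[-6.48745534e-04, -9.65066759e-01, -2.62003300e-01,
         6.65013929e-02],
       [ 9.99999769e-01, -6.78718095e-04,  2.39038504e-05,
        -4.30998095e-04],
       [-2.00895192e-04, -2.62003224e-01,  9.65066977e-01,
        -1.42366656e-01],
       [ 0.00000000e+00,  0.00000000e+00,  0.00000000e+00,
         1.00000000e+00]])}
```

View pics/1.png

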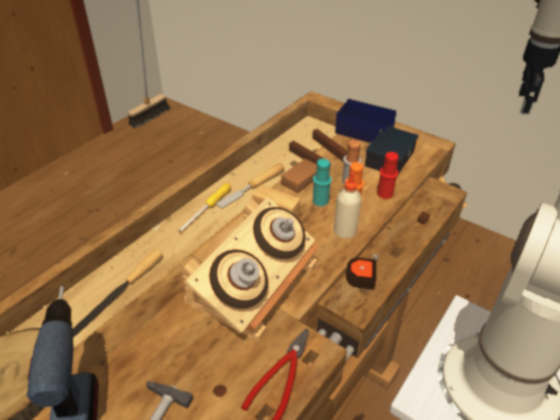

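View pics/2.png

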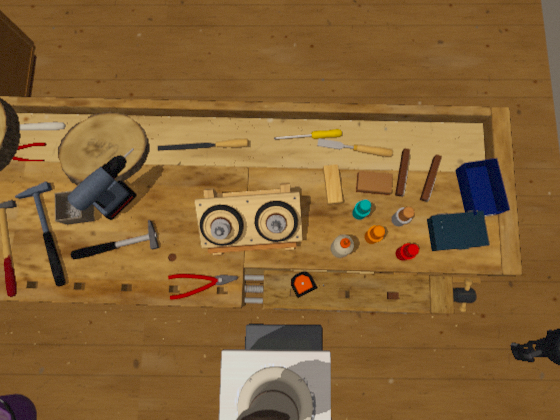

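Top view: the candidates are turquoise (362,210), steel/grey with a wood handle (403,216), orange (376,234) and red (407,251). The glue bottle is at (343,245). The plain steel one at (403,216), seen at (352,160) in the scene view, fits the description. The unfinished wheel is the left one at (220,228). I'll confirm this with an enlarged crop.

Run:
```python
from h import *
a=np.load("a.npy");b=np.load("b.npy")
f=lambda im,x,y,w,h,s:cv2.resize(im[y:y+h,x:x+w],None,fx=s,fy=s,interpolation=cv2.INTER_CUBIC)
A=f(a,185,130,230,200,3.4)[:,:,::-1]
B=np.hstack([f(b,190,180,120,80,3.3),f(b,325,190,120,80,3.3)])[:,:,::-1]
for i in range(0,230,20):cv2.putText(A,str(185+i),(int(i*3.4),10),0,.35,(255,255,255),1)
for i in range(20,200,20):cv2.putText(A,str(130+i),(0,int(i*3.4)),0,.35,(255,255,255),1)
A=cv2.resize(A,(665,578))
cv2.imwrite("pics/3.png",A);cv2.imwrite("pics/4.png",B)
t=cam("top");s=cam("scene")
print("sleeve",onz(t,403,213,.13),"glue",onz(t,344,243,.15))
for n,p,q in(("sl",(404,212),(354,146)),("tipL",(220,228),(245,270)),("tipR",(277,223),(284,225))):
    print(n,tri([ray(t,*p),ray(s,*q)]))
```

```text
Traceback (most recent call last):
cv2.error: OpenCV(4.12.0) :-1: error: (-5:Bad argument) in function 'putText'
> Overload resolution failed:
>  - Layout of the output array img is incompatible with cv::Mat
>  - Expected Ptr<cv::UMat> for argument 'img'
```

Run:
```python
from h import *
a=np.load("a.npy");b=np.load("b.npy")
f=lambda im,x,y,w,h,s:cv2.resize(im[y:y+h,x:x+w,::-1].copy(),None,fx=s,fy=s,interpolation=cv2.INTER_CUBIC)
A=f(a,185,130,230,200,2.9)
B=np.hstack([f(b,190,180,120,80,3.3),f(b,325,190,120,80,3.3)])
for i in range(0,230,20):cv2.putText(A,str(185+i),(int(i*2.9),10),0,.35,(255,255,255),1)
for i in range(20,200,20):cv2.putText(A,str(130+i),(0,int(i*2.9)),0,.35,(255,255,255),1)
cv2.imwrite("pics/3.png",A);cv2.imwrite("pics/4.png",B)
t=cam("top");s=cam("scene")
print("sleeve",onz(t,403,213,.13),"glue",onz(t,344,243,.15))
for n,p,q in(("sl",(404,212),(354,146)),("tipL",(220,228),(245,270)),("tipR",(277,223),(284,225))):
    print(n,tri([ray(t,*p),ray(s,*q)]))
```

```text
sleeve [ 0.53840801 -0.35634967  0.13      ] glue [ 0.45106803 -0.18842518  0.15      ]
sl [ 0.53935319 -0.36264019  0.12202966]
tipL [0.49129218 0.15236433 0.1319516 ]
tipR [ 0.50819546 -0.00532557  0.12426791]
```

View pics/3.png

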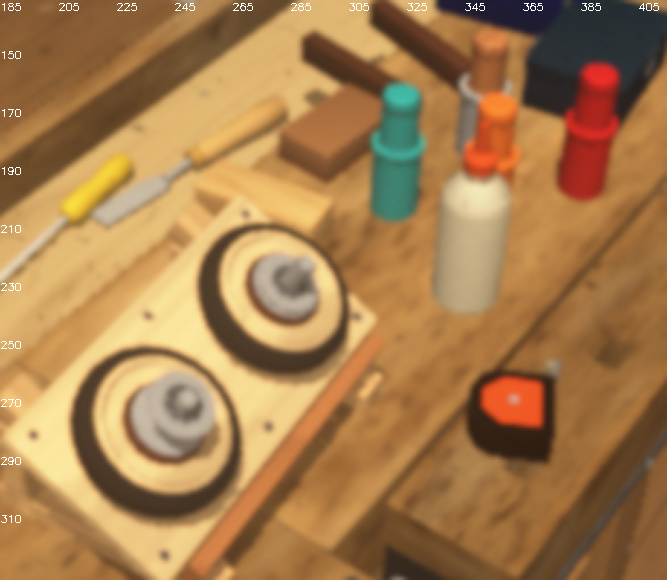

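View pics/4.png

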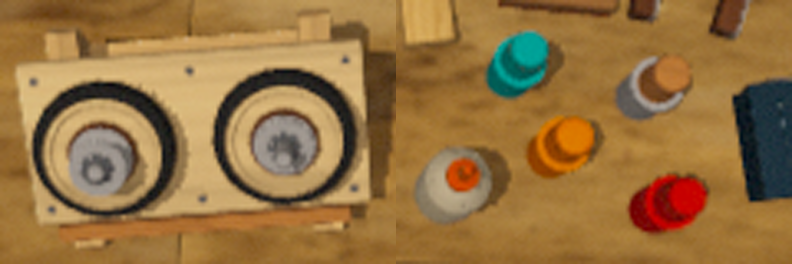

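Run:
```python
from h import *
t=cam("top");s=cam("scene")
C=lambda x,y,o=0:((x-o)/3.3+(190 if o==0 else 325),y/3.3+(180 if o==0 else 190))
S=lambda x,y:(x/2.9+185,y/2.9+130)
for n,p,q in(("sl",C(672,74,396),S(491,40)),("turq",C(531,49,396),S(402,94)),("org",C(576,136,396),S(498,103)),("red",C(686,197,396),S(600,75)),("glue",C(463,174,396),S(481,155)),
 ("tipL",C(96,172),S(188,398)),("tipR",C(285,160),S(303,268)),("boltTL",C(34,82),S(34,435)),("boltTR",C(345,60),S(246,213)),("boltBL",C(52,210),S(165,555)),("boltBR",C(354,188),S(356,316))):
    r=[ray(t,*p),ray(s,*q)];X=tri(r);print(n,p,X.round(4),[np.round(np.linalg.norm(np.cross(X-o,d)),4) for o,d in r])
    if n=="sl":print(onz(t,*p,.13))
```

```text
sl (408.6363636363636, 212.42424242424244) [ 0.5415 -0.3747  0.1207] [np.float64(0.0005), np.float64(0.0005)]
[ 0.54012712 -0.37208203  0.13      ]
turq (365.90909090909093, 204.84848484848484) [ 0.5624 -0.2555  0.1212] [np.float64(0.0006), np.float64(0.0006)]
org (379.54545454545456, 231.21212121212122) [ 0.4875 -0.2909  0.1232] [np.float64(0.0003), np.float64(0.0003)]
red (412.8787878787879, 249.6969696969697) [ 0.4361 -0.3811  0.1226] [np.float64(0.0009), np.float64(0.0009)]
glue (345.3030303030303, 242.72727272727272) [ 0.4515 -0.1928  0.1459] [np.float64(0.0009), np.float64(0.0009)]
tipL (219.0909090909091, 232.12121212121212) [0.4782 0.1519 0.1476] [np.float64(0.0009), np.float64(0.0009)]
tipR (276.3636363636364, 228.4848484848485) [ 0.4915 -0.004   0.1415] [np.float64(0.0005), np.float64(0.0005)]
boltTL (200.3030303030303, 204.84848484848484) [0.5616 0.2155 0.1132] [np.float64(0.0007), np.float64(0.0007)]
boltTR (294.54545454545456, 198.1818181818182) [ 0.582  -0.0539  0.1149] [np.float64(0.0008), np.float64(0.0008)]
boltBL (205.75757575757575, 243.63636363636363) [0.4573 0.2075 0.0539] [np.float64(0.0006), np.float64(0.0006)]
boltBR (297.27272727272725, 236.96969696969697) [ 0.4791 -0.062   0.0536] [np.float64(0.0002), np.float64(0.0002)]
```

Call:
carry_out(
  deltas=[
    [[0.055, -0.017, 0.0], 4, 0.085],
    [[0.11, -0.034, 0.0], 8, 0.085],
    [[0.165, -0.051, 0.0], 14.3, 0.085],
    [[0.22, -0.068, 0.0], 14.3, 0.085],
    [[0.275, -0.085, 0.0], 14.3, 0.085],
    [[0.33, -0.102, 0.01], 14.3, 0.085],
    [[0.39, -0.121, 0.02], 14.3, 0.085],
    [[0.39, -0.121, 0.02], 14.3, 0.085],
  ],
  newtons=60,
)

```text
time_s: 1.1
tool_pos: [0.5451, -0.3665, 0.2101]
tcp_rot: [0.999, 0.045, 0.001, -0.003]
force: [0.3, 0.1, -0.0]
gripper_width: 0.0848
```

Run:
```python
from h import *
im,st=snap("wrist","5.png");c=cam("wrist",st)
print(st["time_s"],st["tool_pos"],R.from_quat(st["tcp_rot"]).as_matrix().round(3),np.abs(st["dq"]).max(),st["joints"].round(2))
print(proj(c,[.54,-.373,.13]),proj(c,[.54,-.373,.0]))
```

```text
1.1 [ 0.5451081  -0.36651359  0.21007292] [[ 0.996  0.091  0.001]
 [ 0.091 -0.996  0.005]
 [ 0.002 -0.005 -1.   ]] 0.06989993225712587 [ 0.89  0.54 -0.47  1.55  0.26  1.11 -1.12]
[285.20293051 230.24380865] [282.23415325 191.62437855]
```

View pics/5.png

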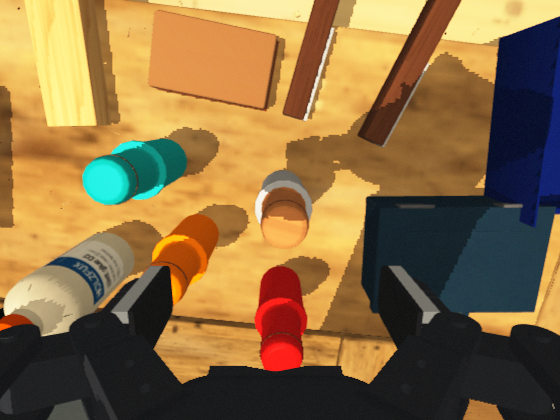

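Call:
carry_out(
  deltas=[
    [[0, 0, 0.0], 0, 0.085],
    [[0, 0, 0.03], 0, 0.085],
    [[0, 0, 0.05], 0, 0.085],
    [[0, 0, 0.05], 0, 0.085],
  ],
)

```text
time_s: 1.65
tool_pos: [0.5379, -0.3748, 0.1592]
tcp_rot: [0.999, 0.039, -0.002, -0.001]
force: [-0.6, 0.3, 0.7]
gripper_width: 0.085
```

Run:
```python
from h import *
im,st=snap("wrist");c=cam("wrist",st)
print(st["time_s"],st["tool_pos"],st["force"],np.abs(st["dq"]).max())
p=proj(c,[.541,-.373,.13]);print(p)
hsv=cv2.cvtColor(im,cv2.COLOR_RGB2HSV)
x,y=p.astype(int);w=im[max(0,y-70):y+70,x-80:x+80].copy()
print(x-80,max(0,y-70));cv2.imwrite("pics/6.png",cv2.resize(w[:,:,::-1],None,fx=3,fy=3))
```

```text
1.65 [ 0.53786437 -0.3747641   0.15922185] [-0.57312912  0.28860375  0.65319501] 0.03777042924249182
[273.15168723 243.50468313]
193 173
```

View pics/6.png

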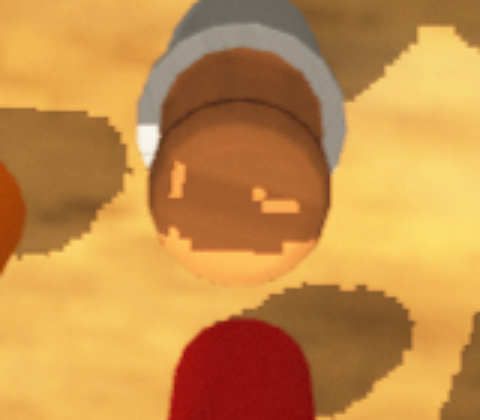

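Call:
carry_out(
  deltas=[
    [[0.006, -0.0015, 0.02], 0, 0.085],
    [[0.006, -0.0015, 0.045], 0, 0.085],
    [[0.006, -0.0015, 0.065], 0, 0.085],
    [[0.006, -0.0015, 0.077], 0, 0.085],
    [[0.006, -0.0015, 0.077], 0, 0.06],
    [[0.006, -0.0015, 0.077], 0, 0.02],
    [[0.006, -0.0015, 0.077], 0, 0.02],
    [[0.006, -0.0015, 0.077], 0, 0.02],
  ],
  newtons=60,
)

```text
time_s: 2.7
tool_pos: [0.5471, -0.3726, 0.0856]
tcp_rot: [0.999, 0.04, 0.001, 0.001]
force: [-0.3, -0.3, 3.7]
gripper_width: 0.0328
```

Call:
carry_out(
  deltas=[
    [[0, 0, -0.02], 0, 0.02],
    [[0, 0, -0.07], 0, 0.02],
    [[0, 0, -0.125], 0, 0.02],
    [[0, 0, -0.18], 0, 0.02],
    [[0, -0.02, -0.225], 0, 0.02],
    [[0, -0.07, -0.235], 0, 0.02],
    [[-0.005, -0.125, -0.235], 0, 0.02],
    [[-0.01, -0.18, -0.235], 0, 0.02],
  ],
)

```text
time_s: 3.7
tool_pos: [0.5212, -0.1916, 0.3206]
tcp_rot: [0.999, 0.04, 0.001, 0.0]
force: [0.4, 0.4, -1.5]
gripper_width: 0.0328
```

Call:
carry_out(
  deltas=[
    [[-0.003, -0.055, 0], 0, 0.02],
    [[-0.006, -0.11, 0], 0, 0.02],
    [[-0.01, -0.165, 0], 0, 0.02],
    [[-0.014, -0.22, 0], 0, 0.02],
    [[-0.018, -0.275, 0], 0, 0.02],
    [[-0.021, -0.325, 0], 0, 0.02],
    [[-0.021, -0.349, 0], 0, 0.02],
    [[-0.021, -0.349, 0], 0, 0.02],
  ],
)

```text
time_s: 4.7
tool_pos: [0.4719, 0.1552, 0.3204]
tcp_rot: [0.999, 0.043, 0.001, -0.0]
force: [-0.4, -0.2, -2.2]
gripper_width: 0.0329
```

Run:
```python
from h import *
im,st=snap("wrist");b,_=snap("top");a,_=snap("scene");c=cam("wrist",st)
print(st["time_s"],st["tool_pos"],st["force"],st["gripper_width"],R.from_quat(st["tcp_rot"]).as_matrix().round(3).tolist(),st["joints"].round(2))
cv2.imwrite("pics/7.png",np.hstack([cv2.resize(im[:,:,::-1],(440,330)),cv2.resize(a[150:330,150:330,::-1].copy(),(330,330))]))
print(proj(c,[.477,.1515,.148]))
```

```text
4.7 [0.47191245 0.15517552 0.32037016] [-0.41380599 -0.16973076 -2.17486618] 0.03285320964204985 [[0.996, 0.085, 0.001], [0.085, -0.996, 0.0], [0.001, -0.0, -1.0]] [ 0.35  0.18 -0.81  1.81  0.14  1.22 -1.98]
[279.93500387 188.55375677]
```

View pics/7.png

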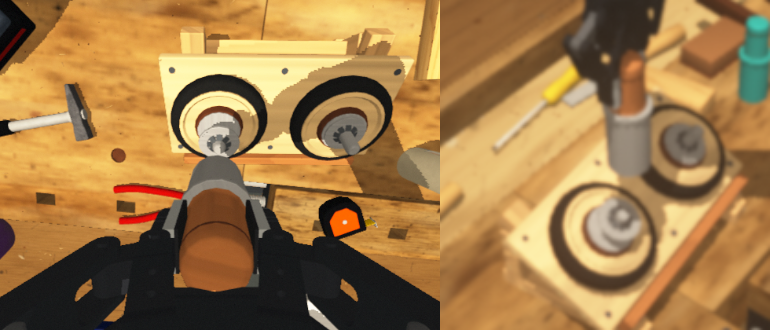

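Run:
```python
from h import *
im,st=snap("wrist");c=cam("wrist",st);np.save("w.npy",im)
print(st["tool_pos"])
A=cv2.resize(im[150:290,200:350,::-1].copy(),None,fx=4,fy=4,interpolation=cv2.INTER_CUBIC)
cv2.imwrite("pics/8.png",A)
T=st["tool_pos"]
for z in(.0,-.0856,-.0856+.07,.044):
  p=proj(c,T+[0,0,z]);print(z,p,(p-[200,150])*4)
for d in (0,.0355,.0605): # tip, washer
  p=proj(c,np.array([.477,.1515,.148])-d*np.array([-.498,-.04,.866]));print(d,p,(p-[200,150])*4)
```

```text
[0.47303932 0.15120176 0.31958255]
0.0 [276.09741981 273.28008435] [304.38967923 493.12033739]
-0.0856 [275.53454827 219.6442526 ] [302.13819307 278.57701039]
-0.015599999999999989 [275.95403715 259.61720096] [303.81614859 438.46880385]
0.044 [276.70893847 331.55148324] [306.83575387 726.20593295]
0 [275.27479324 189.38659661] [301.09917298 157.54638643]
0.0355 [275.17277848 165.76689161] [300.69111391  63.06756644]
0.0605 [275.1094019  151.09317126] [300.43760759   4.37268506]
```

View pics/8.png

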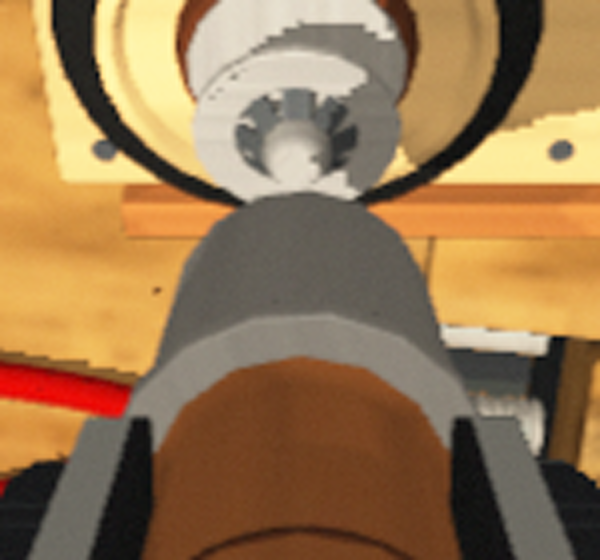

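```bash
cat > plan.py <<'E'
from h import *
a=np.array([-.5,.866]);u=np.array([.866,.5]);L=105.6
def M(th,d=12.5,over=2,clr=1.5):
    t=np.radians(th);e=np.array([np.cos(t),np.sin(t)]);n=np.array([-np.sin(t),np.cos(t)])
    P=8*u-3*a-over*e
    # M=P-14e-p n ; (M+22e).a=-d+clr
    p=((P+8*e)@a+d-clr)/(n@a);m=P-14*e-p*n
    return m,p,m+L*n
E
python3 - <<'E'
from plan import *
st=observe();c=cam("wrist",st);T=st["tool_pos"];print(T,st["time_s"])
X=np.array([.997,.08,0])
for r,z in((.024,-.0096),(.024,-.0156),(.022,-.0856),(.017,.036)):
    p=proj(c,T+X*r+[0,0,z]);print(r,z,(p-[200,150])*4)
for th in range(0,36,5):
    m,p,g=M(th);print(th,m.round(1),round(p,1),"TCP rel tip",(g-[0,20]).round(1))
E
```

```text
[0.47314219 0.15097681 0.31947257] 4.9
0.024 -0.0096 [303.6240633  262.66963273]
0.024 -0.0156 [303.42979789 248.99830716]
0.022 -0.0856 [301.9109428  151.94211331]
0.017 0.036 [305.88389611 490.66739536]
0 [-7.6 -4.4] 5.8 TCP rel tip [-7.6 81.2]
5 [-7. -6.] 6.0 TCP rel tip [-16.2  79.2]
10 [-6.2 -7.6] 6.3 TCP rel tip [-24.6  76.4]
15 [-5.3 -9.2] 6.7 TCP rel tip [-32.6  72.8]
20 [ -4.2 -10.7] 7.1 TCP rel tip [-40.3  68.5]
25 [ -2.9 -12.2] 7.5 TCP rel tip [-47.5  63.5]
30 [ -1.4 -13.5] 8.0 TCP rel tip [-54.2  57.9]
35 [  0.2 -14.8] 8.6 TCP rel tip [-60.3  51.7]
```

Call:
carry_out(
  deltas=[
    [[0.0085, 0, 0.0], 0, 0.02],
    [[0.0085, 0, 0.04], 0, 0.02],
    [[0.0085, 0, 0.07], 0, 0.02],
    [[0.0085, 0, 0.08], 0, 0.02],
    [[0.0085, 0, 0.08], 0, 0.02],
  ],
)

```text
time_s: 5.52
tool_pos: [0.4818, 0.153, 0.2394]
tcp_rot: [0.999, 0.04, -0.0, -0.0]
force: [-0.7, 0.6, -1.4]
gripper_width: 0.0331
```

Run:
```python
from plan import *
im,st=snap("scene");c=cam("scene");w,_=snap("wrist")
T=st["tool_pos"];print(T,st["time_s"],st["force"])
A=cv2.resize(im[180:310,190:310,::-1].copy(),None,fx=4,fy=4,interpolation=cv2.INTER_CUBIC)
W=cv2.resize(w[110:260,200:350,::-1].copy(),(310,310))
B=np.zeros((520,790,3),np.uint8);B[:,:480]=A;B[:310,480:]=W;cv2.imwrite("pics/9.png",B)
Y=np.array([-.08,.997,0]);X=np.array([.997,.08,0])
for n,p in(("tip",np.array([.476,.152,.1485])),("M0",T-[0,0,.0856]),("M-5",T-[0,0,.0856]-.005*X),("ML",T-[0,0,.0856]-.005*X+.022*Y),("coll",T-[0,0,.0096]-.005*X)):
    print(n,(proj(c,p)-[190,180])*4)
```

```text
[0.48180529 0.15302871 0.23936255] 5.525 [-0.67444251  0.552776   -1.4134392 ]
tip [240.85611749 349.28679125]
M0 [229.69672667 337.83596515]
M-5 [238.39561276 341.8563844 ]
ML [212.67215646 371.22307619]
coll [233.68683244 227.96317726]
```

View pics/9.png

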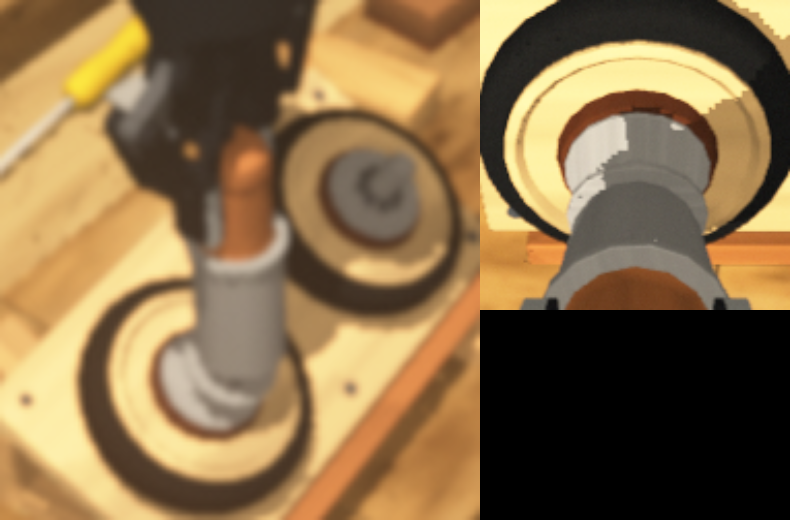

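Call:
carry_out(
  deltas=[
    [[0, 0, 0.002], 0, 0.02],
    [[0, 0, 0.004], 0, 0.02],
    [[0, 0, 0.006], 0, 0.02],
    [[0, 0, 0.006], 0, 0.02],
  ],
  newtons=30,
)

```text
time_s: 6.12
tool_pos: [0.4833, 0.1538, 0.2353]
tcp_rot: [0.999, 0.04, 0.002, -0.0]
force: [0.5, -1.4, 6.2]
gripper_width: 0.0331
```

Call:
carry_out(
  deltas=[
    [[-0.002, 0, 0.0], 0, 0.02],
    [[-0.004, 0, 0.0], 0, 0.02],
    [[-0.006, 0, 0.0], 0, 0.02],
    [[-0.006, 0, 0.0], 0, 0.02],
  ],
)

```text
time_s: 6.62
tool_pos: [0.477, 0.153, 0.234]
tcp_rot: [0.999, 0.04, 0.002, -0.0]
force: [4.4, -1.1, -1.5]
gripper_width: 0.0329
```

Call:
carry_out(
  deltas=[
    [[0, 0, 0.001], 0, 0.02],
    [[0, 0, 0.002], 0, 0.02],
    [[0, 0, 0.003], 0, 0.02],
    [[0, 0, 0.003], 0, 0.02],
  ],
)

```text
time_s: 7.12
tool_pos: [0.4775, 0.1533, 0.2323]
tcp_rot: [0.999, 0.04, 0.002, -0.0]
force: [3.2, -1.2, 11.1]
gripper_width: 0.0326
```

Call:
carry_out(
  deltas=[
    [[-0.003, 0, -0.002], 0, 0.02],
    [[-0.006, 0, -0.001], 0, 0.02],
    [[-0.009, 0, 0.0], 0, 0.02],
    [[-0.012, 0, 0.001], 0, 0.02],
    [[-0.015, 0, 0.002], 0, 0.02],
    [[-0.017, 0, 0.0028], 0, 0.02],
  ],
  newtons=25,
)

```text
time_s: 7.88
tool_pos: [0.4593, 0.152, 0.2282]
tcp_rot: [0.999, 0.04, 0.001, -0.0]
force: [5.5, 1.9, 5.1]
gripper_width: 0.0328
```

Run:
```python
from plan import *
im,st=snap("scene");c=cam("scene");w,_=snap("wrist")
T=st["tool_pos"];print(T,st["time_s"],st["force"],st["gripper_width"])
A=cv2.resize(im[180:310,190:310,::-1].copy(),None,fx=4,fy=4,interpolation=cv2.INTER_CUBIC)
W=cv2.resize(w[110:320,200:350,::-1].copy(),(310,434))
B=np.zeros((520,790,3),np.uint8);B[:,:480]=A;B[:434,480:]=W;cv2.imwrite("pics/10.png",B)
```

```text
[0.45925082 0.15202096 0.22815132] 7.875 [5.47048369 1.94572199 5.08447036] 0.032835221261105406
```

View pics/10.png

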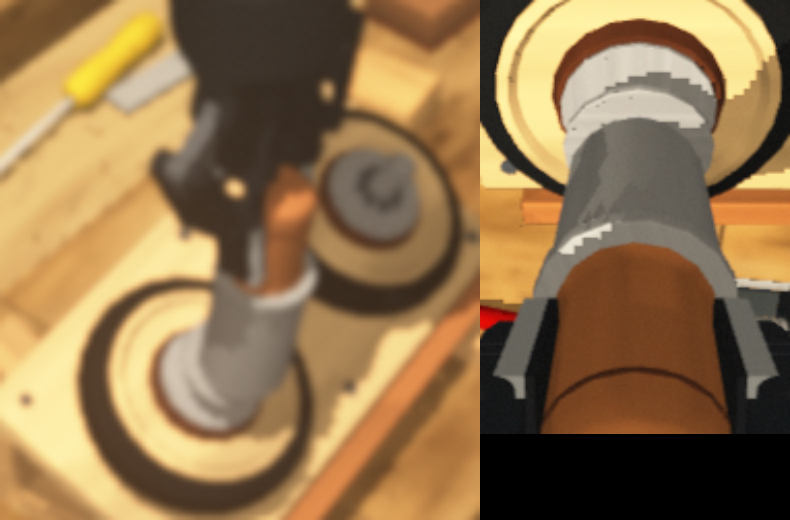

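Call:
carry_out(
  deltas=[
    [[-0.004, 0, 0.0015], 0, 0.02],
    [[-0.008, 0, 0.0035], 0, 0.02],
    [[-0.012, 0, 0.0055], 0, 0.02],
    [[-0.0157, 0, 0.0077], 0, 0.02],
    [[-0.0195, 0, 0.0103], 0, 0.02],
    [[-0.023, 0, 0.0129], 0, 0.02],
    [[-0.0265, 0, 0.0157], 0, 0.02],
    [[-0.0297, 0, 0.0185], 0, 0.02],
  ],
)

```text
time_s: 8.98
tool_pos: [0.4272, 0.1493, 0.2093]
tcp_rot: [0.999, 0.04, -0.001, 0.0]
force: [-2.0, -0.4, 16.6]
gripper_width: 0.0328
```

Run:
```python
from plan import *
im,st=snap("scene");c=cam("scene");w,_=snap("wrist")
T=st["tool_pos"];print(T,st["time_s"],st["force"],st["gripper_width"])
A=cv2.resize(im[180:310,190:310,::-1].copy(),None,fx=4,fy=4,interpolation=cv2.INTER_CUBIC)
W=cv2.resize(w[110:320,200:350,::-1].copy(),(310,434))
# draw axle direction reference
tip=np.array([.476,.152,.1485]);ax=np.array([-.498,-.04,.866])
p=(proj(c,tip)-[190,180])*4;q=(proj(c,tip+.12*ax)-[190,180])*4
cv2.line(A,tuple(p.astype(int)),tuple(q.astype(int)),(0,255,0),1)
B=np.zeros((520,790,3),np.uint8);B[:,:480]=A;B[:434,480:]=W;cv2.imwrite("pics/11.png",B)
```

```text
[0.42723917 0.14932253 0.20934212] 8.975 [-2.03700966 -0.3751992  16.60563878] 0.03281973015270768
```

View pics/11.png

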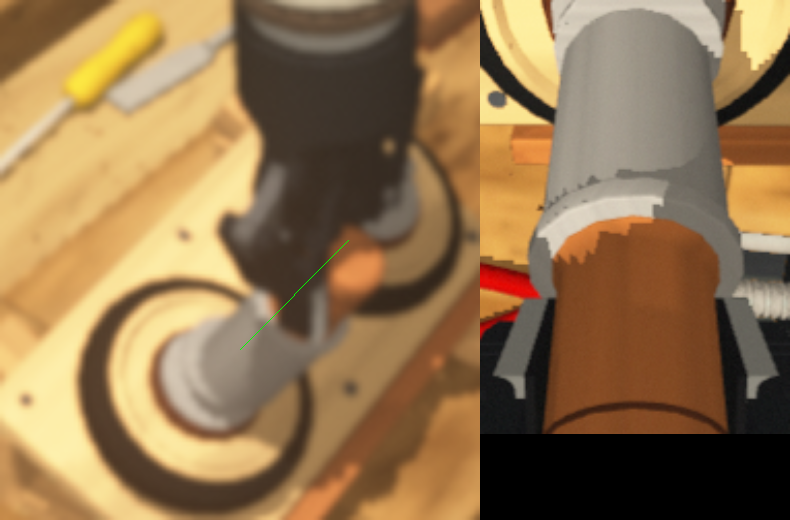

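Call:
carry_out(
  deltas=[
    [[-0.001, 0, -0.002], 0, 0.02],
    [[0.001, 0, -0.0035], 0, 0.02],
    [[0.003, 0, -0.0045], 0, 0.02],
    [[0.0035, 0, -0.0045], 0, 0.02],
    [[0.0035, 0, -0.0045], 0, 0.02],
  ],
  newtons=50,
)

```text
time_s: 9.7
tool_pos: [0.4318, 0.1492, 0.2132]
tcp_rot: [0.999, 0.04, -0.001, 0.0]
force: [-1.3, 0.0, -1.4]
gripper_width: 0.0326
```

Call:
carry_out(
  deltas=[
    [[0.001, 0, 0.0017], 0, 0.02],
    [[0.002, 0, 0.0035], 0, 0.02],
    [[0.003, 0, 0.0052], 0, 0.02],
    [[0.004, 0, 0.0069], 0, 0.02],
    [[0.005, 0, 0.0087], 0, 0.02],
    [[0.006, 0, 0.0104], 0, 0.02],
    [[0.006, 0, 0.0104], 0, 0.02],
  ],
)

```text
time_s: 10.58
tool_pos: [0.4378, 0.1498, 0.2032]
tcp_rot: [0.999, 0.04, -0.0, 0.0]
force: [-3.3, -0.5, 3.8]
gripper_width: 0.0328
```

Call:
carry_out(
  deltas=[
    [[0.001, 0, 0.0017], 0, 0.02],
    [[0.002, 0, 0.0035], 0, 0.02],
    [[0.003, 0, 0.0052], 0, 0.02],
    [[0.004, 0, 0.0069], 0, 0.02],
    [[0.004, 0, 0.0069], 0, 0.02],
  ],
)

```text
time_s: 11.2
tool_pos: [0.4407, 0.1503, 0.1979]
tcp_rot: [0.999, 0.04, -0.001, 0.001]
force: [-14.5, -3.5, 25.8]
gripper_width: 0.033
```

Call:
carry_out(
  deltas=[
    [[0.001, 0, 0.0017], 0, 0.02],
    [[0.002, 0, 0.0035], 0, 0.02],
    [[0.003, 0, 0.0052], 0, 0.02],
    [[0.003, 0, 0.0052], 0, 0.02],
  ],
)

```text
time_s: 11.7
tool_pos: [0.4427, 0.1508, 0.1951]
tcp_rot: [0.999, 0.041, -0.002, 0.003]
force: [-27.1, -6.4, 55.3]
gripper_width: 0.0329
```

Call:
carry_out(
  deltas=[
    [[-0.0015, 0, -0.0026], 0, 0.02],
    [[-0.003, 0, -0.0052], 0, 0.02],
    [[-0.006, 0, -0.0104], 0, 0.02],
    [[-0.009, 0, -0.0156], 0, 0.02],
    [[-0.0125, 0, -0.0216], 0, 0.02],
    [[-0.0125, 0, -0.0216], 0, 0.02],
  ],
)

```text
time_s: 12.45
tool_pos: [0.4329, 0.1494, 0.2131]
tcp_rot: [0.999, 0.04, 0.0, 0.0]
force: [-0.1, -0.0, -2.3]
gripper_width: 0.0325
```

Run:
```python
from plan import *
w,st=snap("wrist");im,_=snap("scene");c=cam("scene");cw=cam("wrist",st)
A=cv2.resize(im[190:310,200:320,::-1].copy(),(390,390),interpolation=cv2.INTER_CUBIC)
x0,y0,W,H=190,50,200,150
B=cv2.resize(w[y0:y0+H,x0:x0+W,::-1].copy(),(400,300),interpolation=cv2.INTER_CUBIC);B2=B.copy()
tip=np.array([.476,.152,.1485]);ax=np.array([-.498,-.04,.866]);Y=np.array([-.08,.997,0]);X=np.cross(Y,ax)
def ell(d,r,col):
    P=[(proj(cw,tip-d*ax+r*(np.cos(t)*X+np.sin(t)*Y))-[x0,y0])*2 for t in np.linspace(0,6.28,60)]
    cv2.polylines(B2,[np.array(P).astype(np.int32)],True,col,1)
ell(.0315,.0245,(0,255,0));ell(.0275,.0245,(0,0,255));ell(.0355,.027,(255,0,0))
O=np.zeros((600,790,3),np.uint8);O[:390,:390]=A;O[:300,390:]=B;O[300:,390:]=B2
cv2.imwrite("pics/12.png",O)
```

```text
(no output)
```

View pics/12.png

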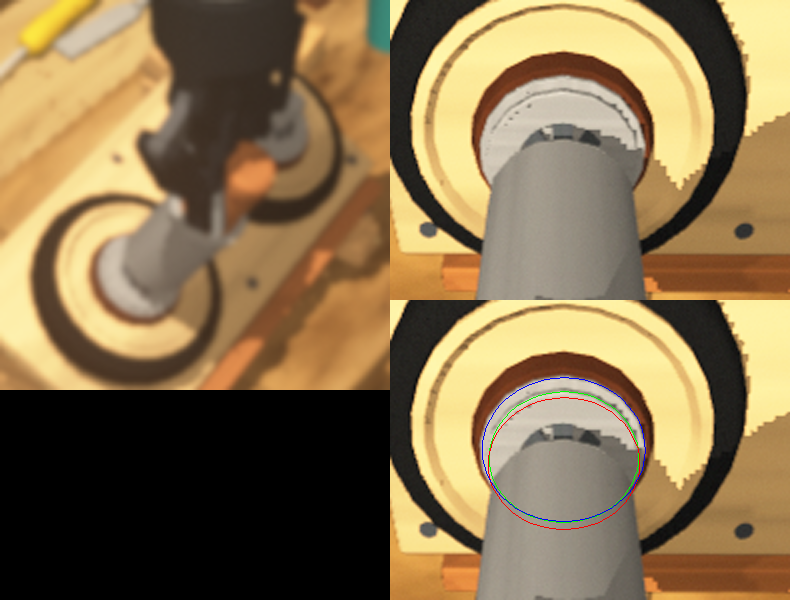

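The nut's top face lies on the green "home" outline and the washer fits the blue one, so the nut is home. Next I'll pivot the sleeve back upright in the grip, using the axle's side.

Call:
carry_out(
  deltas=[
    [[0.004, 0, -0.0013], 0, 0.02],
    [[0.008, 0, -0.0026], 0, 0.02],
    [[0.012, 0, -0.0039], 0, 0.02],
    [[0.017, 0, -0.0055], 0, 0.02],
    [[0.022, 0, -0.007], 0, 0.02],
    [[0.027, 0, -0.0082], 0, 0.02],
    [[0.032, 0, -0.0094], 0, 0.02],
  ],
  newtons=25,
)

```text
time_s: 13.42
tool_pos: [0.464, 0.1519, 0.2215]
tcp_rot: [0.999, 0.04, -0.001, 0.0]
force: [-4.9, -1.5, -4.6]
gripper_width: 0.0327
```

Call:
carry_out(
  deltas=[
    [[0.005, 0, -0.001], 0, 0.02],
    [[0.0095, 0, -0.0016], 0, 0.02],
    [[0.0145, 0, -0.0022], 0, 0.02],
    [[0.019, 0, -0.0024], 0, 0.02],
    [[0.024, 0, -0.0025], 0, 0.02],
    [[0.028, 0, -0.0024], 0, 0.02],
    [[0.031, 0, -0.0022], 0, 0.02],
    [[0.031, 0, -0.0022], 0, 0.02],
  ],
)

```text
time_s: 14.42
tool_pos: [0.496, 0.1548, 0.2246]
tcp_rot: [0.999, 0.04, 0.0, -0.0]
force: [-5.2, -0.5, 1.9]
gripper_width: 0.0327
```

Call:
carry_out(
  deltas=[
    [[-0.003, 0, -0.001], 0, 0.02],
    [[-0.006, 0, -0.006], 0, 0.02],
    [[-0.01, 0, -0.013], 0, 0.02],
    [[-0.013, 0, -0.02], 0, 0.02],
    [[-0.013, 0, -0.04], 0, 0.02],
    [[-0.013, 0, -0.07], 0, 0.02],
    [[-0.013, 0, -0.1], 0, 0.02],
    [[-0.013, 0, -0.1], 0, 0.02],
  ],
  newtons=60,
)

```text
time_s: 15.42
tool_pos: [0.4842, 0.1542, 0.3269]
tcp_rot: [0.999, 0.04, 0.003, -0.0]
force: [0.8, 0.0, -2.2]
gripper_width: 0.0329
```

Run:
```python
from plan import *
w,st=snap("wrist");c=cam("wrist",st);T=st["tool_pos"];np.save("w2.npy",w)
print(T,st["time_s"],st["force"])
o=np.load("w.npy")
for n,i in(("old",o),("new",w)):
    print(n,[(r,*i[r,270:281].mean(0).astype(int)) for r in range(130,300,4)])
    hsv=cv2.cvtColor(i,cv2.COLOR_RGB2HSV);
```

```text
[0.484228   0.15417304 0.32692532] 15.425 [ 0.79350466  0.0203805  -2.2473256 ]
old [(130, np.int64(254), np.int64(241), np.int64(167)), (134, np.int64(253), np.int64(240), np.int64(164)), (138, np.int64(102), np.int64(53), np.int64(28)), (142, np.int64(120), np.int64(62), np.int64(35)), (146, np.int64(226), np.int64(218), np.int64(201)), (150, np.int64(227), np.int64(218), np.int64(201)), (154, np.int64(225), np.int64(216), np.int64(199)), (158, np.int64(132), np.int64(125), np.int64(113)), (162, np.int64(182), np.int64(173), np.int64(158)), (166, np.int64(217), np.int64(208), np.int64(191)), (170, np.int64(220), np.int64(210), np.int64(194)), (174, np.int64(138), np.int64(135), np.int64(128)), (178, np.int64(114), np.int64(114), np.int64(110)), (182, np.int64(149), np.int64(143), np.int64(130)), (186, np.int64(190), np.int64(182), np.int64(167)), (190, np.int64(197), np.int64(189), np.int64(173)), (194, np.int64(216), np.int64(206), np.int64(190)), (198, np.int64(116), np.int64(110), np.int64(101)), (202, np.int64(97), np.int64(93), np.int64(84)), (206, np.int64(98), np.int64(92), 
[... 2653 characters left out ...]
(246, np.int64(140), np.int64(133), np.int64(120)), (250, np.int64(134), np.int64(75), np.int64(36)), (254, np.int64(116), np.int64(66), np.int64(32)), (258, np.int64(113), np.int64(64), np.int64(32)), (262, np.int64(113), np.int64(64), np.int64(32)), (266, np.int64(113), np.int64(64), np.int64(32)), (270, np.int64(110), np.int64(62), np.int64(31)), (274, np.int64(108), np.int64(60), np.int64(29)), (278, np.int64(108), np.int64(61), np.int64(29)), (282, np.int64(109), np.int64(62), np.int64(31)), (286, np.int64(109), np.int64(62), np.int64(31)), (290, np.int64(110), np.int64(62), np.int64(31)), (294, np.int64(76), np.int64(41), np.int64(22)), (298, np.int64(110), np.int64(62), np.int64(31))]
```

Call:
carry_out(
  deltas=[
    [[0.002, 0.05, 0], 0, 0.02],
    [[0.004, 0.11, 0], 0, 0.02],
    [[0.006, 0.17, 0], 0, 0.02],
    [[0.008, 0.23, 0], 0, 0.02],
    [[0.01, 0.29, 0], 0, 0.02],
    [[0.012, 0.35, 0], 0, 0.02],
    [[0.014, 0.41, 0], 0, 0.02],
    [[0.016, 0.465, 0], 0, 0.02],
  ],
)

```text
time_s: 16.48
tool_pos: [0.535, -0.311, 0.3223]
tcp_rot: [0.999, 0.04, -0.001, -0.0]
force: [0.9, 0.7, -0.7]
gripper_width: 0.0326
```

Call:
carry_out(
  deltas=[
    [[0.001, 0.045, 0], 0, 0.02],
    [[0.0017, 0.065, 0], 0, 0.02],
    [[0.0017, 0.065, 0.03], 0, 0.02],
    [[0.0017, 0.065, 0.08], 0, 0.02],
    [[0.0017, 0.065, 0.13], 0, 0.02],
    [[0.0017, 0.065, 0.18], 0, 0.02],
    [[0.0017, 0.065, 0.215], 0, 0.02],
    [[0.0017, 0.065, 0.225], 0, 0.02],
  ],
)

```text
time_s: 17.48
tool_pos: [0.5407, -0.3709, 0.0955]
tcp_rot: [0.999, 0.041, -0.003, -0.002]
force: [-0.4, 1.4, -0.9]
gripper_width: 0.0327
```

Call:
carry_out(
  deltas=[
    [[0, 0, 0.003], 0, 0.02],
    [[0, 0, 0.006], 0, 0.02],
    [[0, 0, 0.009], 0, 0.02],
    [[0, 0, 0.01], 0, 0.02],
    [[0, 0, 0.01], 0, 0.02],
  ],
  newtons=25,
)

```text
time_s: 18.1
tool_pos: [0.5429, -0.3736, 0.0896]
tcp_rot: [0.999, 0.04, 0.0, 0.0]
force: [0.5, 0.6, -2.2]
gripper_width: 0.0328
```

Call:
carry_out(
  deltas=[
    [[0, 0, 0.002], 0, 0.02],
    [[0, 0, 0.004], 0, 0.02],
    [[0, 0, 0.006], 0, 0.02],
    [[0, 0, 0.007], 0, 0.02],
    [[0, 0, 0.007], 0, 0.02],
  ],
)

```text
time_s: 18.73
tool_pos: [0.5427, -0.3734, 0.0821]
tcp_rot: [0.999, 0.04, -0.0, -0.0]
force: [0.1, -0.2, -1.6]
gripper_width: 0.0328
```

Call:
carry_out(
  deltas=[
    [[0, 0, 0.001], 0, 0.02],
    [[0, 0, 0.002], 0, 0.02],
    [[0, 0, 0.003], 0, 0.02],
    [[0, 0, 0.004], 0, 0.02],
    [[0, 0, 0.004], 0, 0.02],
  ],
)

```text
time_s: 19.35
tool_pos: [0.5435, -0.3736, 0.0811]
tcp_rot: [0.999, 0.04, 0.0, 0.001]
force: [-5.2, 2.3, 14.2]
gripper_width: 0.0325
```

Call:
carry_out(
  deltas=[
    [[0, 0, 0.001], 0, 0.02],
    [[0, 0, 0.001], 0, 0.02],
    [[0, 0, -0.001], 0, 0.036],
    [[0, 0, -0.001], 0, 0.045],
    [[0, 0, -0.001], 0, 0.06],
    [[0, 0, -0.001], 0, 0.085],
    [[0, 0, -0.001], 0, 0.085],
    [[0, 0, -0.001], 0, 0.085],
  ],
)

```text
time_s: 20.35
tool_pos: [0.5427, -0.3734, 0.0791]
tcp_rot: [0.999, 0.04, -0.0, -0.0]
force: [-0.4, 0.5, -0.5]
gripper_width: 0.0847
```

Call:
carry_out(
  deltas=[
    [[0, 0, -0.01], 0, 0.085],
    [[0, 0, -0.03], 0, 0.085],
    [[0, 0, -0.06], 0, 0.085],
    [[0, 0, -0.1], 0, 0.085],
    [[0, 0, -0.15], 0, 0.085],
    [[0, 0, -0.19], 0, 0.085],
    [[0, 0, -0.19], 0, 0.085],
    [[0, 0, -0.19], 0, 0.085],
  ],
)

```text
time_s: 21.35
tool_pos: [0.5426, -0.3734, 0.27]
tcp_rot: [0.999, 0.04, 0.0, 0.0]
force: [0.3, 0.1, -0.3]
gripper_width: 0.0851
```

Run:
```python
from plan import *
w,st=snap("wrist","13.png");c=cam("wrist",st);T=st["tool_pos"]
print(T,st["time_s"],st["force"],st["gripper_width"])
hsv=cv2.cvtColor(w,cv2.COLOR_RGB2HSV)
# handle brown
m=cv2.inRange(hsv,(3,110,60),(14,225,230))
n,l,s,ce=cv2.connectedComponentsWithStats(m)
print([(s[i].tolist(),ce[i].round()) for i in range(1,n) if s[i,4]>150])
for z in(0,.076,.13):print(z,proj(c,[.543,-.3735,z]))
# compare statics in top view
a0=np.load("a.npy");a,_=snap("scene");d=np.abs(a.astype(int)-a0).max(2)
m=cv2.morphologyEx((d>50).astype(np.uint8),cv2.MORPH_OPEN,np.ones((3,3)))
n,l,s,ce=cv2.connectedComponentsWithStats(m);print("scene diff",[(s[i].tolist()) for i in range(1,n) if s[i,4]>15])
cv2.imwrite("pics/14.png",a[:,:,::-1])
```

```text
[ 0.54259796 -0.37340631  0.26999741] 21.35 [ 0.31289357  0.10172582 -0.28430592] 0.08508976725132222
[([274, 0, 49, 116, 2229], array([298.,  56.])), ([339, 0, 89, 137, 3307], array([382.,  66.])), ([161, 26, 109, 84, 5217], array([220.,  67.])), ([44, 136, 47, 17, 353], array([ 66., 145.])), ([256, 180, 39, 42, 566], array([276., 192.])), ([228, 341, 26, 15, 314], array([240., 348.]))]
0 [275.28558141 176.32090951]
0.076 [275.42468902 188.56468432]
0.13 [275.56632213 201.03074539]
scene diff [[519, 0, 41, 114, 2188], [345, 15, 42, 83, 2087], [550, 65, 10, 74, 345], [335, 136, 18, 13, 155], [361, 142, 7, 16, 66], [539, 147, 18, 72, 556], [339, 165, 4, 6, 22], [397, 164, 28, 26, 439], [532, 213, 5, 5, 21], [510, 216, 16, 34, 226], [513, 220, 39, 92, 2188], [245, 261, 12, 11, 58], [242, 275, 6, 4, 22], [253, 276, 7, 12, 46], [548, 281, 12, 12, 116], [506, 289, 5, 7, 31], [462, 299, 6, 7, 34], [455, 310, 4, 5, 19], [454, 336, 10, 14, 83]]
```

Run:
```python
from plan import *
a0=np.load("a.npy");a=cv2.imread("pics/14.png")[:,:,::-1].copy()
def cen(i,lo,hi,box):
    x0,y0,x1,y1=box;h=cv2.cvtColor(i,cv2.COLOR_RGB2HSV)[y0:y1,x0:x1];ys,xs=np.nonzero(cv2.inRange(h,lo,hi));return (len(xs),round(xs.mean()+x0,1),round(ys.mean()+y0,1))
for n,lo,hi,b in(("red",(170,100,40),(180,255,255),(370,145,410,205)),("teal",(80,80,40),(100,255,255),(305,150,340,215)),("orange",(4,200,150),(14,255,255),(340,155,375,200)),("glue",(15,0,120),(35,110,255),(330,188,362,240)),("offcut",(10,60,120),(30,200,255),(262,180,305,215))):
    print(n,cen(a0,lo,hi,b),cen(a,lo,hi,b))
st=observe();print(st["time_s"],st["force"]);sign_off()
```

```text
red (9, np.float64(391.8), np.float64(152.0)) (0, np.float64(nan), np.float64(nan))
teal (537, np.float64(321.6), np.float64(182.2)) (535, np.float64(321.6), np.float64(182.2))
orange (327, np.float64(354.8), np.float64(177.5)) (340, np.float64(354.7), np.float64(177.4))
glue (1023, np.float64(346.9), np.float64(213.1)) (1022, np.float64(346.9), np.float64(213.1))
offcut (1396, np.float64(282.7), np.float64(197.3)) (1410, np.float64(282.8), np.float64(197.2))
21.45 [ 0.07267704 -0.02153684 -0.67647565]
the job is handed in; nothing more can be done<stdin>:4: RuntimeWarning: Mean of empty slice.
  ret = ret.dtype.type(ret / rcount)
```

The push nut is home, and the sleeve is standing on the bench about where it started. The job is handed in at 21.45 s.

- **Pressing:** The tool can't tilt, so I hooked the sleeve's mouth over the axle end and pivoted it about 30° in the grip. I then centred it and pressed along the axle. The force rose to about 62 N at a stop, in line with the axle. In the wrist picture afterwards, the nut's top face lay on the outline drawn for the home position.
- **Setting down:** I pivoted the sleeve upright against the axle, drew it off and stood it at about (0.543, -0.373), then lifted the open gripper clear. The handle's outline in the last wrist image sits where an upright sleeve's would. That check was numbers only, because my 12 pictures were used up.
- **Bystanders:** The glue bottle, offcut, and turquoise and orange look-alikes are within 0.1 px of their starting positions in the scene view.
- **Checks that failed or disagreed:**
  - My colour check on the red look-alike was no use: the mask caught 9 pixels before and none after. The scene also differs beside it, at about (397–425, 164–190). I took that for a shadow and did not confirm it; the arm had no known contact there.
  - During the press the tool still moved about 3.4 mm as the force rose from roughly 30 to 62 N. I put this down to the sleeve slipping in the pads.

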